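# Load a crank arm into the marking station and fire it with the treadle

### The job

Mark the bicycle crank arm at the bench marking station: swing the hinged marking arm well clear of the cradle, then lay the crank arm gently flat in the cradle between its lugs, big end towards the cradle's end plate. Swing the marking arm back over the crank until it is fully home against its stop, and only then press the spring treadle down to its stop for about a second and let it come right up again, leaving the crank in the cradle and the arm home. Leave the wrench, spray can and jar alone.

Things in the scene. Friction and masses are not known exactly. Their poses are not given: they have to be found in the camera images.
- cradle: Fixed marking station. Origin on the bench under the centre of the cradle bed; z up, x along the bed to its end plate. Dark steel bed 250 (x) x 90 (y) x 30 mm high. The end plate stands across the bed at x = 112 to 122 mm, 60 wide, 26 above the bed top. The pillar (40 mm diameter, foot 72 mm) stands at x = 170, y = 140 mm.
- cradle_seat (a point): Centre of the bed's top, 30 mm above the bench, where the middle of the crank's underside belongs; axes as cradle. Around it four bright steel lugs, 12 mm high, at x = +-42, y = +-22 mm (each 14 along x, 10 along y), leave a channel 34 mm wide along x; fingers fit between the lug pairs (|x| < 35 mm).
- swing_arm (a joint): Hinge of the marking arm about the vertical pillar axis, rad. 0 = home against its stop, marking head right over the cradle; grows as the arm swings clockwise seen from above (to the robot's left) up to 1.45 at the outer stop; about 1 is well clear. Stays where left; about 1 N at the grip moves it. Starts over or nearly over the cradle.
- swing_arm_grip (a point): Centre of the upright black cylindrical grip on the arm's free end: 28 mm diameter, from 155 to 215 mm above the bench (this point at 185), 280 mm from the pillar axis. z up, x outward along the arm.
- swing_arm_hinge (a point): Pillar axis at the height of the arm bar (144 mm). The arm, a white bar 32 wide, 133 to 155 mm above the bench, turns about the vertical through it. Under the bar, 220 mm from the axis, the laser head (56 x 50, underside at 103 mm) has a lens barrel down to 80 mm. On the bar, 75 to 165 mm from the axis, a box up to 185 mm.
- crank: Loose aluminium crank arm, 199 mm long, about 0.3 kg, lying flat. Origin at the underside, midway between its two round ends; x points to the big end, z up. Bar 26 mm wide (y), 20 thick, to be gripped across its middle; big end 48 mm diameter, 26 thick, centred at x = 79; small end 34 mm diameter, 20 thick, at x = -79. Undersides are flush.
- crank_big (a point): Centre of the crank's big round end, 13 mm above its underside.
- treadle (a joint): Hinge of the spring treadle, rad. 0 = up, 0.25 = down on its stop; springs back. About 3 N at the pad starts it, about 7 N at the stop. It is the trigger of the marking head.
- treadle_pad (a point): Top of the 60 mm square rubber pad near the treadle's free end, where to press; z is the plate's normal. Steel plate 148 x 66 mm on a base 170 x 90 x 6 mm, free end towards the robot. The pad point is about 63 mm above the bench when up, 34 mm when down; 120 mm from the hinge.
- treadle_hinge (a point): Middle of the treadle's hinge axis, at the end of the treadle away from the robot, 22 mm above the bench.
- wrench: Bystander: loose steel wrench 200 mm long lying on the bench, near the crank. Origin at its middle, underside.
- spray: Bystander: upright spray can, 60 mm diameter, 170 mm tall; origin at its underside.
- jar: Bystander: upright jar, 70 mm diameter, 70 mm tall; origin at its underside.
There are look-alikes about, which are no part of the job. What is shaped like the part that bears treadle but turquoise is not meant.

How it is judged:
By the outcome, as a careful person would: the job done as asked, in the order asked, and still so for the second after the job is handed in, with the robot touching nothing.
It also fails if it takes over 72 s, if anything falls off the work surface, if the arm or the gripper's body presses on something with over 40 N, if the wrist force passes 120 N, or if a joint passes its speed limit or range.

### The arm

A 6-joint arm with a two-finger parallel gripper is mounted at the origin on the work surface. World frame = base frame: x ahead of the robot, y to its left, z up, the work surface at z = 0. Lengths are in m, angles in rad, forces in N, time in s.
With the tool pointing down it reaches from about 0.3 to 0.775 m from the base axis. Payload 14.6 kg.
Tool frame: the origin (TCP) lies midway between the tips of the shut fingers; the grasp point (between the pads) lies 19 mm behind it (ctrl.tcp_to_grasp is the z of the grasp point in the tool frame, in m); z points along the fingers, y is the line along which they close (so a half turn about z gives the same grasp; the last joint's range is limited). The gripper opens to 94 mm and grips with 3 to 60 N. Pads are 16 mm wide; open, the fingers measure 119 mm over their backs; the gripper's body (75 mm by 177 mm) begins 78 mm behind the grasp point.
Start: joints at [1.173, 0.3, 1.521, -0, 1.321, -0.067], TCP at [0.179, 0.52, 0.205] pointing down, gripper open.
Joint ranges: [-3.03, 3.03], [-0.79, 2.21], [0.23, 2.52], [-1.04, 4.18], [0, 3.07], [-2.55, 2.55]. Speed limits (rad/s): [2.22, 2.22, 2.57, 3.14, 3.14, 3.14].

### API

Orientations are given as [roll, pitch, yaw] about the fixed x, y, z axes, in that order (R = Rz(yaw) Ry(pitch) Rx(roll)).
In Python, from station import monitor, camera, ctrl gives the robot as it stands.
- The arm moves only by the tool apply_moves, never from a script. Its argument "plan" is one flat list of numbers, 4 for each row, row after row: the shift along the tool's x, y, z in mm, then the turn about the tool's z in rad. In form: [dx, dy, dz, spin, dx, dy, dz, spin, ...]. A call has 1 to 20 rows; each row shifts and turns the commanded pose from where the row before left it, along the tool's axes as they then stand; what a row does not reach is not made up. A row lasts 1/10 s, in which the tool goes at most 50 mm and 8.59 degrees, less where a joint would pass 70% of its speed; a pose out of reach is approached as far as the arm can. A call is refused whole if a number of a shift passes 50 or a number of a turn 0.15, either way. A call with a gripper value outside its range is refused whole. "hand" is the gripper command: -1 is shut, 1 is fully open, values between are in proportion, set as the call begins (left out, the last holds). The fingers move at their own pace and stop on an object; "squeeze" is the grip in N (left out, the last holds). Time passes only in rows, so rows that do not move let the fingers close. It gives the time, the measured TCP pose, the force, the opening and the grip force at its end, in the units of the state.
- monitor.get_obs(): the state, without advancing time (a new reading comes with each control period).
- camera(name): name is "scene" or "top"; returns a dict with "image" (420x560x3 uint8, red, green, blue), "range_z" (420x560 float32, m along the optical axis (not along the pixel's ray), 0 where there is no reading), "mtx" (3x3 intrinsics, pixels), "distortion" ([k1, k2, p1, p2, k3] as OpenCV has them; the pictures are not rectified), "rvec" (rotation vector, rad) and "tvec" (3), from world to camera coordinates, as OpenCV has them. Camera axes: x right, y down, z forward; pixel columns grow to the right and rows downward; lengths in m; the calibration is good to about 2 mm. A picture is of the moment at which its call begins.
- ctrl.hand_in(): hands the job in; it is judged then, once.
The state is a dict: "time_s": time; "qpos": joint angles; "joint_vel": joint speeds; "tau": joint torques, N m; "ee_pos": TCP position; "eef_rot": TCP orientation; "force": force on the tool from outside, world axes, zero at the start; "moment": the same for the moment, N m; "grip_width": finger opening in m; "grip_force": force on a finger pad.
Only numpy, scipy, OpenCV 4.12 (cv2) and the standard library are available. Lean on these libraries where they do the work, as an engineer would, in place of code of your own. Each camera call takes 0.05 s, during which the arm holds its last target. There are 200 camera calls.

## Working session

There is one attempt and no reset: what is moved stays moved. The work goes in short steps, Python scripts to look and compute and a tool call to move; the robot and the scene stay as the last step left them, time stands still between calls to the robot, and variables do not carry over. Pictures are saved under pics/ and viewed, at most 10 in all, crops included, and the job is handed in when it is done.

Besides the shell and the picture viewer there is one more tool, called after "Call:" as name(argument=value, ...) on one line, values as JSON. apply_moves: Moves the arm, as the interface text tells. Its arguments: {"type":"object","properties":{"plan":{"type":"array","items":{"type":"number"}},"hand":{"type":"number"},"squeeze":{"type":"number"}},"required":["plan"]}

```bash
mkdir -p pics
cat > h.py <<'E'
import numpy as np, cv2, pickle
from station import monitor, camera, ctrl
def snap(n):
    c=camera(n); return c
def save(c,fn,box=None,scale=1):
    im=c["image"]
    if box: im=im[box[1]:box[3],box[0]:box[2]]
    im=cv2.resize(im,None,fx=scale,fy=scale,interpolation=cv2.INTER_CUBIC)
    cv2.imwrite("pics/"+fn,im[:,:,::-1])
def RT(c): return cv2.Rodrigues(np.array(c["rvec"],float))[0],np.array(c["tvec"],float).reshape(3)
def rays(c,px):
    px=np.array(px,float).reshape(-1,1,2)
    u=cv2.undistortPoints(px,np.array(c["mtx"],float),np.array(c["distortion"],float)).reshape(-1,2)
    R,t=RT(c); return -R.T@t, np.c_[u,np.ones(len(u))]@R
def onplane(c,px,z):
    o,d=rays(c,px); s=(z-o[2])/d[:,2]; return o+d*s[:,None]
def cloud(c):
    h,w=c["range_z"].shape; v,u=np.mgrid[:h,:w]
    o,d=rays(c,np.c_[u.ravel(),v.ravel()]); P=o+d*c["range_z"].reshape(-1,1)
    P[c["range_z"].ravel()==0]=np.nan; return P.reshape(h,w,3)
def proj(c,P): return cv2.projectPoints(np.array(P,float).reshape(-1,1,3),np.array(c["rvec"],float),np.array(c["tvec"],float),np.array(c["mtx"],float),np.array(c["distortion"],float))[0].reshape(-1,2)
E
python3 - <<'E'
from h import *
for n in ("scene","top"):
    c=snap(n); save(c,n+"0.png",scale=1.4); pickle.dump(c,open(n+".pkl","wb"))
    R,t=RT(c); print(n,-R.T@t,c["mtx"])
print(monitor.get_obs())
print(ctrl.tcp_to_grasp)
E
```

```text
scene [1.52319518 0.08299897 0.80565313] [[499.35533277   0.         284.22844872]
 [  0.         499.35533277 212.19226848]
 [  0.           0.           1.        ]]
top [0.37812462 0.0118538  1.30670811] [[451.69555314   0.         284.01898275]
 [  0.         451.69555314 205.27488445]
 [  0.           0.           1.        ]]
{'time_s': 0.1, 'qpos': array([ 1.17339648e+00,  3.00393137e-01,  1.52152859e+00, -4.66639956e-06,
        1.32069359e+00, -6.65822038e-02]), 'joint_vel': array([-1.95616219e-03,  3.61260937e-04, -1.36008576e-03, -2.07151109e-03,
       -2.38343044e-06,  5.69156191e-04]), 'tau': array([ 2.84395028e-03, -5.32641327e+01, -3.53284585e+01,  7.10261171e-02,
        2.35156284e-02, -6.42423970e-05]), 'ee_pos': array([0.17855133, 0.51995911, 0.2049513 ]), 'eef_rot': array([-3.14057195e+00, -6.35310621e-05,  2.81077614e+00]), 'force': array([-0.24540576,  0.73748889, -0.20280685]), 'moment': array([ 0.0248965 , -0.01598528, -0.00374408]), 'grip_force': 0.0, 'grip_width': 0.09413091266327951}
-0.0188
```

View pics/scene0.png

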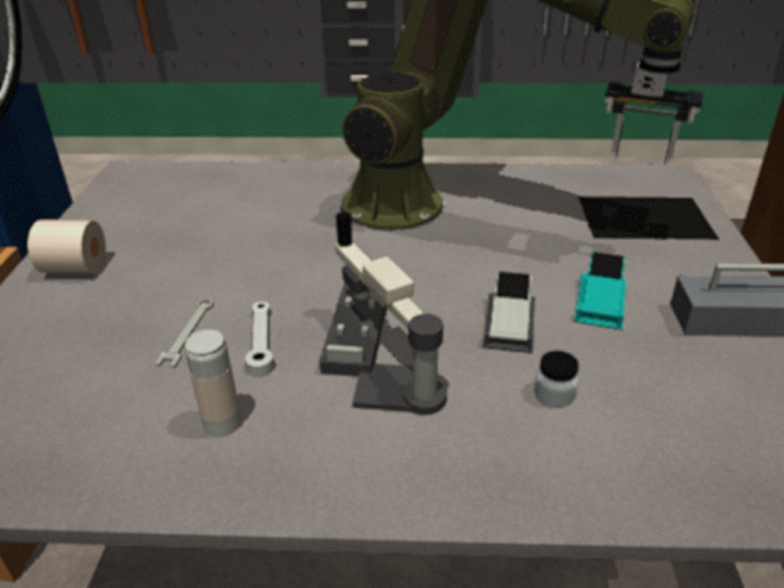

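View pics/top0.png

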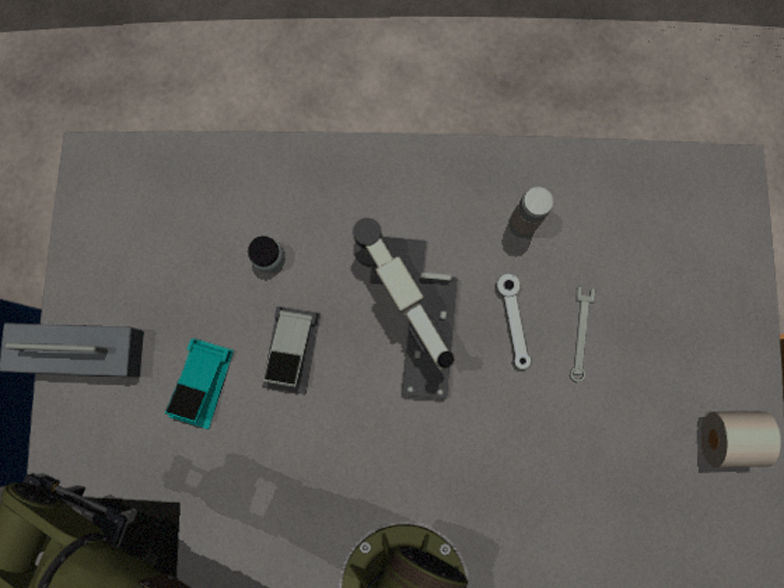

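Top view (picture pixels): crank (512,320), look-alike wrench (583,335), grey treadle (290,348), turquoise decoy treadle (200,385), cradle bed (430,340), end plate (437,277), pillar (368,232), arm grip (446,358), jar (264,252), spray (530,215). I choose the thick bar with the big round end as the crank, and the grey treadle.

```bash
cat > m.py <<'E'
from h import *
T=pickle.load(open("top.pkl","rb")); S=pickle.load(open("scene.pkl","rb"))
PT,PS=cloud(T),cloud(S)
def roi(box,P=PT):
    a,b,c,d=[int(v/1.4) for v in box]; q=P[b:d,a:c].reshape(-1,3); return q[~np.isnan(q[:,0])]
def rect(q):
    r=cv2.minAreaRect((q[:,:2]*1000).astype(np.float32)); return [np.round(x,1) for x in r]
print("bench z",np.median(roi((600,430,680,460))[:,2]))
q=roi((475,255,550,390)); k=q[q[:,2]>0.01]; print("crank",len(k),rect(k),np.percentile(k[:,2],[10,50,90]))
# ends
q=roi((560,270,610,400)); k=q[q[:,2]>0.004]; print("wrench",len(k),rect(k),np.percentile(k[:,2],[10,50,90]))
q=roi((385,260,475,415)); k=q[(q[:,2]>0.022)&(q[:,2]<0.038)]; print("bed top",len(k),rect(k))
s=roi((310,260,400,380),PS); k=s[(s[:,2]>0.022)&(s[:,2]<0.038)]; print("bed scene",len(k),rect(k))
q=roi((415,265,460,290)); k=q[(q[:,2]>0.05)&(q[:,2]<0.065)]; print("plate",len(k),rect(k) if len(k)>3 else 0)
q=roi((425,335,465,375)); k=q[(q[:,2]>0.195)]; print("grip",len(k),k.mean(0),rect(k))
q=roi((345,210,395,265)); k=q[(q[:,2]>0.16)]; print("cap",len(k),k.mean(0),rect(k),np.median(k[:,2]))
q=roi((370,235,465,370)); k=q[(q[:,2]>0.145)&(q[:,2]<0.16)]; print("bar",len(k),rect(k))
q=roi((255,300,330,400)); k=q[q[:,2]>0.02]; print("treadle",len(k),rect(k))
# pad: dark pixels
im=T["image"]; a,b,c,d=[int(v/1.4) for v in (255,340,330,400)]
dk=im[b:d,a:c].max(2)<38; p=PT[b:d,a:c][dk]; p=p[p[:,2]>0.045]; print("pad",len(p),rect(p),p.mean(0))
q=roi((245,225,290,280)); k=q[q[:,2]>0.03]; print("jar",rect(k))
q=roi((500,180,560,260)); k=q[q[:,2]>0.03]; print("spray",rect(k[k[:,2]>.15]))
E
python3 m.py
```

```text
bench z -8.301967634705143e-05
crank 725 [array([ 535.2, -219.5]), array([195.1,  48.5]), np.float64(13.2)] [0.01620976 0.02080896 0.02715572]
wrench 565 [array([ 514.7, -364.8]), array([101.1, 272.5]), np.float64(88.4)] [0.0043466  0.0064028  0.00996076]
bed top 1746 [array([499.9, -42.5]), array([ 87.5, 250.4]), np.float64(85.7)]
bed scene 1545 [array([508.8, -39.3]), array([ 90.5, 243. ]), np.float64(85.4)]
plate 78 [array([616.7, -51.4]), array([57.1, 11.6]), np.float64(84.3)]
grip 109 [ 0.44172684 -0.06152499  0.21378631] [array([441.6, -61.2]), array([26.3, 26.4]), np.float64(89.9)]
cap 146 [0.6730049  0.07774612 0.16396877] [array([660.5,  60.8]), array([104.4,  48.1]), np.float64(49.2)] 0.16158731529705128
bar 745 [array([551.6,   8.3]), array([283.,  43.]), np.float64(30.6)]
treadle 1292 [array([471.1, 241.1]), array([ 84.9, 153.1]), np.float64(82.0)]
pad 415 [array([427.6, 246.3]), array([62.6, 55.4]), np.float64(80.6)] [0.42746958 0.24767402 0.0616506 ]
jar [array([657.1, 297.4]), array([64.1, 67.6]), np.float64(5.6)]
spray [array([ 743.5, -235.7]), array([57.5, 57.6]), np.float64(4.3)]
```

Run:
```python
from h import *
T=pickle.load(open("top.pkl","rb")); save(T,"crop1.png",(165,130,430,300),3)
```

```text
(no output)
```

View pics/crop1.png

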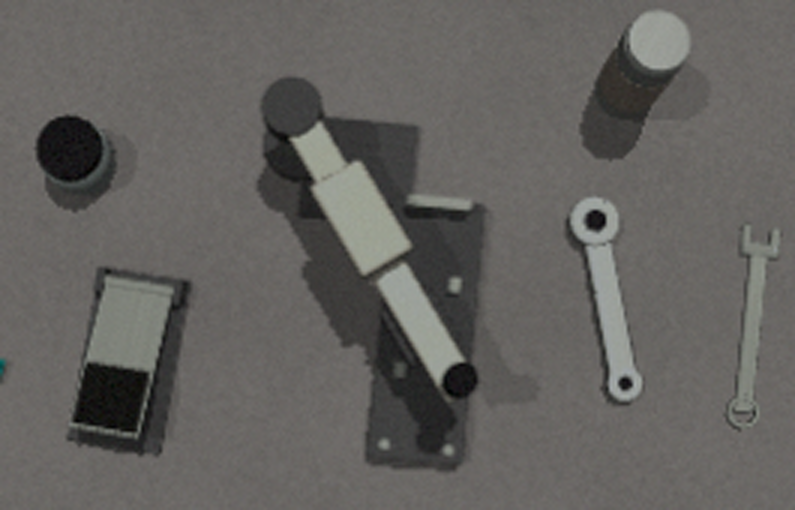

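The crop shows the crank with its big end up at (595,220), the grey treadle with its black pad at (110,398), and the arm grip at (459,380). The turquoise decoy is just off the left edge. Next I go above the grip.

Call:
apply_moves(plan=[-15,-15,-10,0,-28,-30,-10,0,-28,-30,-10,0,-28,-30,-10,0,-28,-30,-5,0,-28,-30,-5,0,-28,-30,-5,0,-28,-30,0,0,-28,-30,0,0,-28,-30,0,0,-28,-30,0,0,-28,-30,0,0,-28,-30,0,0,-28,-30,0,0,-28,-30,0,0,-20,-20,0,0,-11,-10,0,0,0,0,0,-0.14,0,0,0,-0.14,0,0,0,-0.14], hand=1, squeeze=8)

```text
time_s: 2.1
ee_pos: [0.4417, -0.0613, 0.2603]
eef_rot: [3.141, -0.0, -3.046]
force: [0.4, 0.8, -0.6]
grip_width: 0.0941
grip_force: 0.0
```

Call:
apply_moves(plan=[0,0,0,-0.14,0,0,0,-0.14,0,0,0,-0.14,0,0,0,-0.04,0,0,0,0,0,0,0,0])

```text
time_s: 2.7
ee_pos: [0.4418, -0.0615, 0.2604]
eef_rot: [3.141, -0.0, -2.594]
force: [0.5, 0.2, 0.4]
grip_width: 0.0941
grip_force: 0.0
```

```bash
cat > go.py <<'E'
import sys
from h import *
from scipy.spatial.transform import Rotation as Ro
def go(x,y,z,yaw):
    o=monitor.get_obs(); R=Ro.from_euler("xyz",o["eef_rot"]).as_matrix()
    d=R.T@((np.array([x,y,z])-o["ee_pos"])*1000)
    s=(o["eef_rot"][2]-yaw+np.pi)%(2*np.pi)-np.pi
    print("t",o["time_s"],"pos",o["ee_pos"].round(4),"rot",o["eef_rot"].round(4),"q",o["qpos"].round(2),"F",o["force"].round(1),"\n shift mm",d.round(1),"spin after",round(s,3))
if __name__=="__main__": go(*map(float,sys.argv[1:5]))
E
python3 go.py .4417 -.0615 .167 3.69
```

```text
t 2.7 pos [ 0.4418 -0.0615  0.2604] rot [ 3.1415e+00 -1.0000e-04 -2.5935e+00] q [-0.22  0.02  1.71  0.    1.41 -2.34] F [0.5 0.2 0.4] 
 shift mm [ 0.1 -0.  93.4] spin after -0.0
```

Call:
apply_moves(plan=[0,0,15,0,0,0,20,0,0,0,20,0,0,0,20,0,0,0,12,0,0,0,6,0,0,0,0,0])

```text
time_s: 3.4
ee_pos: [0.4418, -0.0618, 0.1672]
eef_rot: [3.141, -0.0, -2.593]
force: [0.5, 0.2, -0.1]
grip_width: 0.0939
grip_force: 0.0
```

Call:
apply_moves(plan=[0,0,0,0,0,0,0,0,0,0,0,0,0,0,0,0,0,0,0,0,0,0,0,0,0,0,0,0], hand=-1, squeeze=8)

```text
time_s: 4.1
ee_pos: [0.4419, -0.0619, 0.1675]
eef_rot: [-3.142, -0.0, -2.592]
force: [-0.5, 0.1, -0.2]
grip_width: 0.0412
grip_force: 0.0
```

Call:
apply_moves(plan=[0,0,0,0,0,0,0,0,0,0,0,0,0,0,0,0])

```text
time_s: 4.5
ee_pos: [0.4419, -0.0619, 0.1675]
eef_rot: [-3.142, 0.0, -2.592]
force: [0.1, -0.5, 1.0]
grip_width: 0.0277
grip_force: 8.0
```

Call:
apply_moves(plan=[0,5.6,0,0.02,-0.2,11.2,0,0.04,-0.2,11.2,0,0.04,-0.2,11.2,0,0.04,-0.2,11.2,0,0.04])

```text
time_s: 5.0
ee_pos: [0.4193, -0.0161, 0.1675]
eef_rot: [-3.142, 0.001, -2.775]
force: [6.8, 1.1, -3.6]
grip_width: 0.0275
grip_force: 8.0
```

Call:
apply_moves(plan=[-0.5,16.8,0,0.06,-0.5,16.8,0,0.06,-0.5,16.8,0,0.06,-0.5,16.8,0,0.06,-0.5,16.8,0,0.06,-0.5,16.8,0,0.06,-0.5,16.8,0,0.06,-0.5,16.8,0,0.06,-0.5,16.8,0,0.06,-0.5,16.8,0,0.06,-0.5,16.8,0,0.06,-0.5,16.8,0,0.06,-0.5,16.8,0,0.06,-0.5,16.8,0,0.06,-0.2,11.2,0,0.04,-0.2,11.2,0,0.04,0,5.6,0,0.02,0,0,0,0,0,0,0,0])

```text
time_s: 6.9
ee_pos: [0.4446, 0.2356, 0.1675]
eef_rot: [3.141, -0.0, 2.571]
force: [0.8, 0.0, 0.6]
grip_width: 0.0279
grip_force: 8.0
```

```bash
python3 - <<'E'
from h import *
p=np.array([.4419,-.0619]);o=monitor.get_obs()["ee_pos"][:2]
for q in(p,o): v=q-[.6801,.0842]; print(np.hypot(*v),np.degrees(np.arctan2(v[1],v[0])))
E
python3 go.py .45 .23 .167 0
```

```text
0.27943594972730335 -148.47712361497125
0.2799918850952137 147.26838603471623
t 6.9 pos [0.4446 0.2356 0.1675] rot [ 3.1415e+00 -1.0000e-04  2.5714e+00] q [ 0.41  0.23  1.7   0.    1.21 -0.59] F [0.8 0.  0.6] 
 shift mm [-7.6 -1.8  0.5] spin after 2.571
```

Call:
apply_moves(plan=[0,0,0,0,0,0,0,0,0,0,0,0,0,0,0,0,0,0,0,0,0,0,0,0,0,0,-10,0,0,0,-20,0,0,0,-20,0,0,0,-20,0,0,0,-20,0], hand=1)

```text
time_s: 8.0
ee_pos: [0.4447, 0.2357, 0.2591]
eef_rot: [3.141, 0.0, 2.571]
force: [0.4, -0.6, -0.8]
grip_width: 0.0941
grip_force: 0.0
```

Run:
```python
from h import *
from go import go
go(.5318,-.2203,.12,3.372)
T=snap("top"); pickle.dump(T,open("top2.pkl","wb")); P=cloud(T)
def roi(b):
    a,b,c,d=[int(v/1.4) for v in b]; q=P[b:d,a:c].reshape(-1,3); return q[~np.isnan(q[:,0])]
def rect(q): return [np.round(x,1) for x in cv2.minAreaRect((q[:,:2]*1000).astype(np.float32))]
q=roi((385,260,475,415)); k=q[(q[:,2]>.022)&(q[:,2]<.036)]; print("bed",len(k),rect(k))
q=roi((400,265,460,290)); k=q[(q[:,2]>.05)&(q[:,2]<.065)]; print("plate",rect(k))
# holes of crank (dark) and lugs (bright on bed)
im=T["image"]; g=im.max(2)
m=np.zeros(g.shape,np.uint8); a,b,c,d=[int(v/1.4) for v in (385,290,475,415)]; m[b:d,a:c]=(g[b:d,a:c]>90)
n,l,s,ce=cv2.connectedComponentsWithStats(m)
for i in range(1,n):
    if s[i,4]>5: print("bright",s[i,4],ce[i].round(1),(onplane(T,ce[i],.042)*1000).round(1), np.nanmedian(P[...,2][l==i]).round(3))
m[:]=0; a,b,c,d=[int(v/1.4) for v in (480,255,550,390)]; m[b:d,a:c]=(g[b:d,a:c]>125)
n,l,s,ce=cv2.connectedComponentsWithStats(m); 
i=1+np.argmax(s[1:,4]); print("crank area",s[i,4])
cs,h=cv2.findContours((l==i).astype(np.uint8),cv2.RETR_CCOMP,cv2.CHAIN_APPROX_NONE)
for cc,hh in zip(cs,h[0]):
    if hh[3]>=0 and len(cc)>5: print("hole",cc.reshape(-1,2).mean(0),(onplane(T,cc.reshape(-1,2).mean(0),.023)*1000).round(1))
    elif len(cc)>30: w=onplane(T,cc.reshape(-1,2),.02); print("outer",rect(w))
save(T,"top2.png",scale=1.4)
```

```text
t 8.0 pos [0.4447 0.2357 0.2591] rot [3.1411e+00 4.0000e-04 2.5709e+00] q [ 0.41  0.16  1.57 -0.    1.41 -0.59] F [ 0.4 -0.6 -0.8] 
 shift mm [-319.5 -336.8  139.1] spin after -0.801
bed 2514 [array([500.3, -42.6]), array([ 87.5, 251.1]), np.float64(85.6)]
plate [array([616.6, -51.4]), array([56.8, 10.8]), np.float64(86.1)]
bright 3012 [306.8 255. ] [[454.9 -42.4  42. ]] -0.0
bright 20 [300.5 223. ] [[544.6 -23.3  42. ]] 0.042
bright 24 [316.2 224.6] [[541.  -67.5  42. ]] 0.04
bright 24 [297.8 252.5] [[461.3 -17.2  42. ]] 0.04
bright 21 [313.5 254.1] [[457.6 -61.1  42. ]] 0.04
bright 13 [292.6 277.6] [[391.4  -3.9  42. ]] 0.032
bright 14 [314.  279.6] [[387.2 -63.3  42. ]] 0.032
crank area 590
outer [array([ 535.5, -213.3]), array([196.6,  45.5]), np.float64(7.6)]
hole [373.    257.125] [[ 453.4 -231.4   23. ]]
hole [363.         203.04166667] [[ 608.9 -203.7   23. ]]
```

View pics/top2.png

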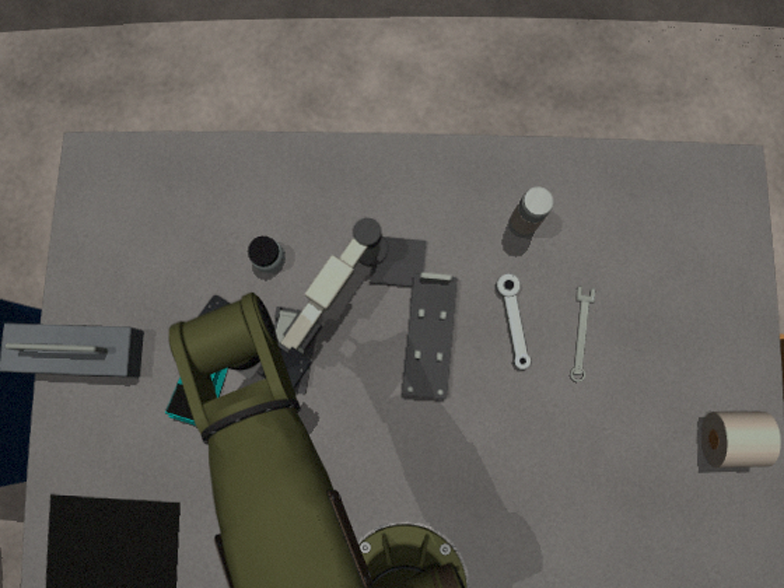

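Call:
apply_moves(plan=[-13,-13.6,0,0,-26,-27.4,0,0,-26,-27.4,0,0,-26,-27.4,0,0,-26,-27.4,0,0,-26,-27.4,0,0,-26,-27.4,0,0,-26,-27.4,0,0,-26,-27.4,0,0,-26,-27.4,0,0,-26,-27.4,0,0,-26,-27.4,0,0,-18.7,-19.6,0,0,0,0,20,-0.14,0,0,30,-0.14,0,0,30,-0.14,0,0,30,-0.14,0,0,30,-0.14,0,0,10,-0.047,0,0,0,0])

```text
time_s: 10.05
ee_pos: [0.5306, -0.2172, 0.1059]
eef_rot: [3.14, -0.002, -2.965]
force: [0.1, 0.2, 0.2]
grip_width: 0.0939
grip_force: 0.0
```

```bash
python3 go.py .5312 -.2175 .005 3.318
```

```text
t 10.05 pos [ 0.5306 -0.2172  0.1059] rot [ 3.1399e+00 -2.3000e-03 -2.9648e+00] q [-0.45  0.45  1.56 -0.    1.14 -2.2 ] F [0.1 0.2 0.2] 
 shift mm [ -0.7  -0.6 100.9] spin after 0.0
```

Call:
apply_moves(plan=[0,0,15,0,0,0,25,0,0,0,25,0,0,0,20,0,0,0,10,0,0,0,5,0,0,0,0,0])

```text
time_s: 10.75
ee_pos: [0.5316, -0.2177, 0.0079]
eef_rot: [-3.141, 0.0, -2.966]
force: [0.6, 0.7, -0.3]
grip_width: 0.094
grip_force: 0.0
```

Call:
apply_moves(plan=[0,0,0,0,0,0,0,0,0,0,0,0,0,0,0,0,0,0,0,0,0,0,0,0,0,0,0,0,0,0,0,0,0,0,0,0,0,0,0,0,0,0,0,0], hand=-1, squeeze=30)

```text
time_s: 11.85
ee_pos: [0.5313, -0.2175, 0.0074]
eef_rot: [3.142, -0.0, -2.965]
force: [-0.0, -0.2, -0.4]
grip_width: 0.0254
grip_force: 30.0
```

Call:
apply_moves(plan=[0,0,-5,0,0,0,-15,0,0,0,-20,0,0,0,-20,0,0,0,-20,0,0,0,-20,0,0,0,-10,0,0,0,0,0,0,0,0,0])

```text
time_s: 12.75
ee_pos: [0.5311, -0.2174, 0.117]
eef_rot: [3.141, -0.001, -2.965]
force: [-0.4, -0.1, -4.3]
grip_width: 0.0254
grip_force: 30.0
```

```bash
cat > ck.py <<'E'
from h import *
def crank(T,z,box):
    g=T["image"].max(2); P=cloud(T); m=np.zeros(g.shape,np.uint8); a,b,c,d=box
    k=(P[...,2]>z-.012)&(P[...,2]<z+.014); m[b:d,a:c]=(k&(g>70))[b:d,a:c]
    n,l,s,ce=cv2.connectedComponentsWithStats(m); i=1+np.argmax(s[1:,4]); print("area",s[i,4])
    q=P[l==i]; print("z pct",np.percentile(q[:,2],[5,50,95]).round(4))
    print("rect",[np.round(x,1) for x in cv2.minAreaRect((q[:,:2]*1000).astype(np.float32))])
    print("big",q[q[:,0]>q[:,0].max()-.048].mean(0).round(4),"small",q[q[:,0]<q[:,0].min()+.03].mean(0).round(4))
E
python3 - <<'E'
from ck import *
from go import go
go(.5007,-.0424,.14,3.066)
T=snap("top"); pickle.dump(T,open("top3.pkl","wb")); save(T,"top3.png",(240,150,450,310),3.6)
E
```

```text
t 12.75 pos [ 0.5311 -0.2174  0.117 ] rot [ 3.1412e+00 -5.0000e-04 -2.9655e+00] q [-0.45  0.44  1.55 -0.    1.16 -2.2 ] F [-0.4 -0.1 -4.3] 
 shift mm [ -0.8 177.6 -22.9] spin after 0.252
```

View pics/top3.png

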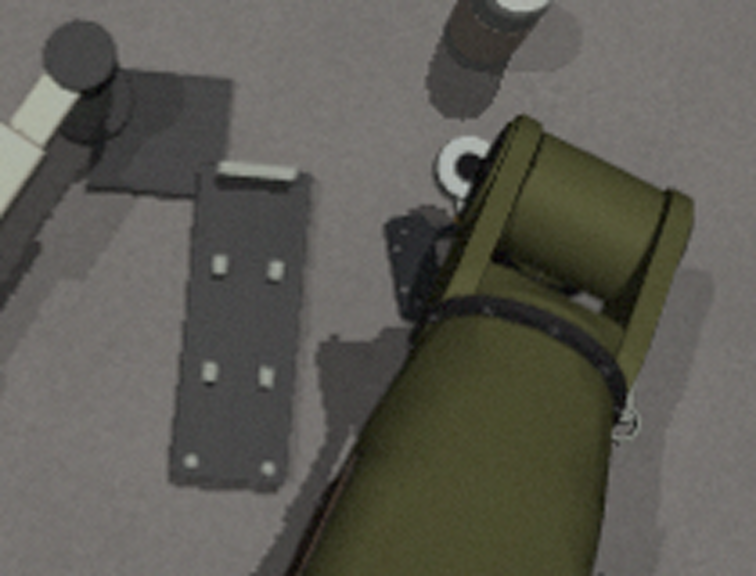

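Call:
apply_moves(plan=[0,10,0,0,0,25,0,0,0,30,0,0,0,30,0,0,0,30,0,0,0,30,0,0,-0.8,16,0,0,0,6.6,0,0,0,0,0,0.08,0,0,0,0.1,0,0,0,0.07,0,0,0,0,0,0,0,0])

```text
time_s: 14.1
ee_pos: [0.5009, -0.0427, 0.1172]
eef_rot: [3.142, -0.0, 3.07]
force: [0.0, -0.2, -3.7]
grip_width: 0.0259
grip_force: 30.0
```

Run:
```python
from h import *
from go import go
go(.5007,-.0424,.037,3.066)
S=snap("scene"); T=snap("top"); pickle.dump((S,T),open("p3.pkl","wb"))
save(S,"s3.png",(200,150,340,280),5)
# expected crank points for underside z
o=monitor.get_obs()["ee_pos"]; a=-.0755; u=np.array([np.cos(a),np.sin(a)])
z=o[2]-.0074
for n,d,h in(("big",.079,.026),("small",-.079,.02),("bigtip",.103,.0)):
    p=np.r_[o[:2]+u*d,z+h]; print(n,p.round(4),"S",proj(S,p).round(1),"T",proj(T,p).round(1))
P=cloud(S); k=(P[...,2]>z-.005)&(P[...,2]<z+.04)&(np.abs(P[...,0]-.5)<.15)&(np.abs(P[...,1]+.042)<.06)&(S["image"].max(2)>60)
q=P[k]; L=(q-[o[0],o[1],z])[:,:2]@np.c_[u,[-u[1],u[0]]]
for lo,hi in((-.12,-.07),(-.07,-.03),(.03,.055),(.055,.11)):
    w=(L[:,0]>lo)&(L[:,0]<hi)
    if w.sum(): print(lo,hi,w.sum(),(L[w].min(0)*1e3).round(1),(L[w].max(0)*1e3).round(1),(np.percentile(q[w,2]-z,[5,50,95])*1e3).round(1))
```

```text
t 14.1 pos [ 0.5009 -0.0427  0.1172] rot [ 3.1416e+00 -5.0000e-04  3.0697e+00] q [-0.16  0.29  1.75 -0.    1.1  -1.66] F [ 0.  -0.2 -3.7] 
 shift mm [ 0.1  0.3 80.2] spin after 0.004
big [ 0.5797 -0.0486  0.1359] S [[245.7 211.5]] T [[311.4 205.3]]
small [ 0.4221 -0.0367  0.1299] S [[256.6 178.3]] T [[305.9 265.6]]
bigtip [ 0.6036 -0.0504  0.1099] S [[244.5 226.6]] T [[311.7 198.2]]
-0.12 -0.07 38 [-91.8 -15. ] [-70.2  19.4] [ 5.  18.7 21.1]
-0.07 -0.03 49 [-68.7  -9.8] [-30.1  18.2] [17.3 19.9 22. ]
0.03 0.055 53 [30.1 -9.7] [50.6 16.4] [14.3 19.9 21.4]
0.055 0.11 338 [ 57. -21.] [104.7  27. ] [ 2.9 23.6 27.2]
```

View pics/s3.png

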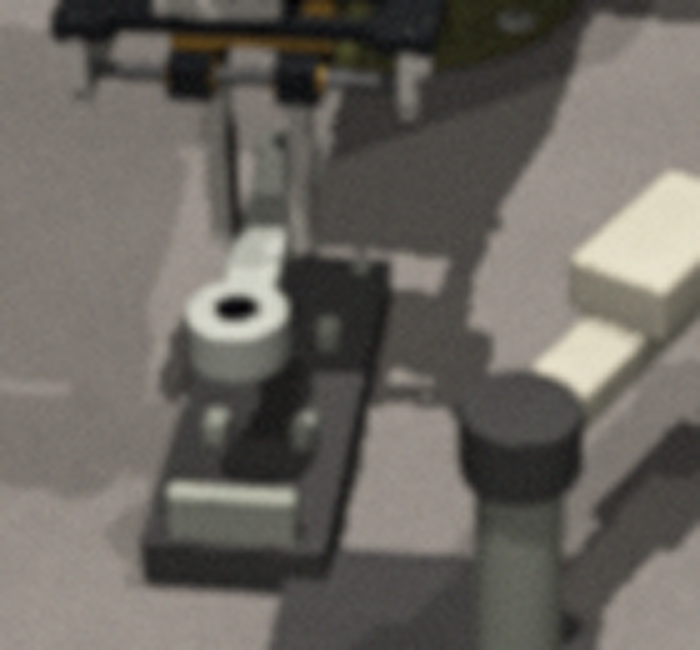

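Held level above the bed. The hole is at crop (236,308), and the same +3 mm y bias shows on the bed in this camera, so they are aligned. Lowering now.

Call:
apply_moves(plan=[0,0,10,0,0,0,15,0,0,0,15,0,0,0,10,0.004,0,0,6,0,0,0,6,0,0,0,4,0,0,0,4,0,0,0,3,0,0,0,2,0,0,0,2,0,0,0,0,0,0,0,0,0])

```text
time_s: 15.5
ee_pos: [0.5011, -0.0425, 0.0405]
eef_rot: [-3.142, 0.0, 3.064]
force: [0.6, -0.6, -3.3]
grip_width: 0.0256
grip_force: 30.0
```

Call:
apply_moves(plan=[0,0,0.7,0,0,0,0.7,0,0,0,0.6,0,0,0,0,0,0,0,0,0])

```text
time_s: 16.0
ee_pos: [0.501, -0.0425, 0.0384]
eef_rot: [-3.142, -0.0, 3.064]
force: [0.1, -0.1, -3.3]
grip_width: 0.0257
grip_force: 30.0
```

Call:
apply_moves(plan=[0,0,0.5,0,0,0,0.5,0,0,0,0,0,0,0,0,0])

```text
time_s: 16.4
ee_pos: [0.501, -0.0425, 0.0375]
eef_rot: [-3.142, 0.0, 3.064]
force: [-0.3, -0.2, -2.4]
grip_width: 0.026
grip_force: 30.0
```

Call:
apply_moves(plan=[0,0,0.4,0,0,0,0,0])

```text
time_s: 16.6
ee_pos: [0.5011, -0.0425, 0.0374]
eef_rot: [-3.142, 0.0, 3.064]
force: [-2.9, -0.8, 5.0]
grip_width: 0.0258
grip_force: 30.0
```

Call:
apply_moves(plan=[0,0,0,0,0,0,0,0,0,0,0,0,0,0,0,0,0,0,0,0,0,0,0,0,0,0,-5,0,0,0,-10,0,0,0,-20,0,0,0,-30,0,0,0,-40,0,0,0,-40,0,0,0,-40,0,0,0,-30,0,0,0,-15,0,0,0,0,0], hand=0.3)

```text
time_s: 18.2
ee_pos: [0.5015, -0.0426, 0.2699]
eef_rot: [-3.141, 0.005, 3.064]
force: [-0.7, -1.3, -1.0]
grip_width: 0.0613
grip_force: 0.0
```

Run:
```python
from h import *
from go import go
go(.4446,.2356,.26,2.571)
S=snap("scene"); save(S,"s4.png",(200,150,340,280),5); P=cloud(S); a=-.0755; u=np.array([np.cos(a),np.sin(a)])
L=(P-[.5007,-.0424,.03])[...,:2]@np.c_[u,[-u[1],u[0]]]; z=P[...,2]-.03
k=(np.abs(L[...,0])<.11)&(np.abs(L[...,1])<.04)&(z>.015)&(z<.035)
for lo,hi in((-.1,-.06),(-.03,.03),(.055,.11)):
    w=k&(L[...,0]>lo)&(L[...,0]<hi); print(lo,hi,w.sum(),(L[w].min(0)*1e3).round(1),(L[w].max(0)*1e3).round(1),(np.percentile(z[w],[5,50,95])*1e3).round(1))
```

```text
t 18.2 pos [ 0.5015 -0.0426  0.2699] rot [-3.1412  0.0045  3.0638] q [-0.16  0.15  1.56 -0.    1.43 -1.65] F [-0.7 -1.3 -1. ] 
 shift mm [ 78.4 272.9   9.4] spin after 0.493
-0.1 -0.06 79 [-95.9 -13.2] [-60.6  19.5] [17.6 19.7 22.1]
-0.03 0.03 140 [-29.5 -10.5] [29.7 15.8] [16.9 19.6 22. ]
0.055 0.11 243 [ 55.4 -21.4] [109.1  26.1] [17.9 25.5 28.1]
```

View pics/s4.png

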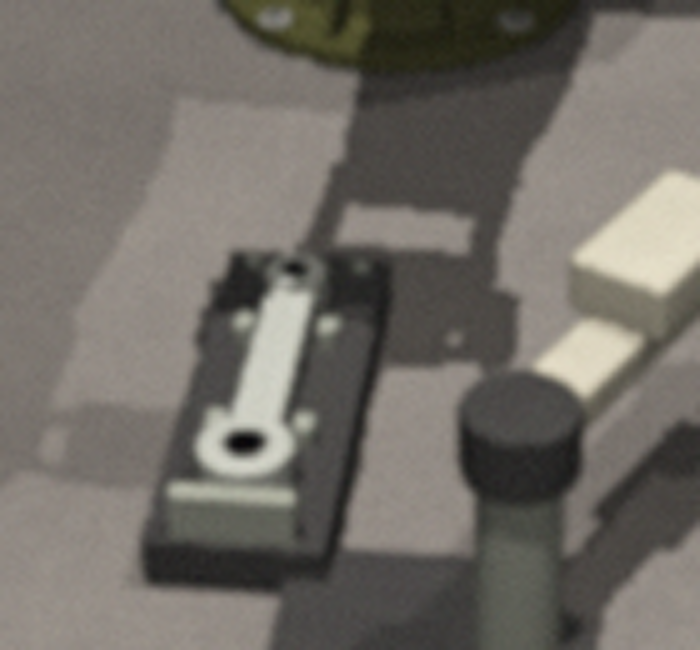

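Crank flat between the lugs, big end (244,442) next to the end plate. Now back to the grip.

Call:
apply_moves(plan=[4,14,0,0,8,28,0,0,8,28,0,0,8,28,0,0,8,28,0,0,8,28,0,0,8,28,0,0,8,28,0,0,8,28,0,0,6.4,20,0,0,4,14.9,0,0,0,0,0,0.1,0,0,0,0.14,0,0,0,0.14,0,0,0,0.113,0,0,0,0,0,0,0,0], hand=1)

```text
time_s: 19.95
ee_pos: [0.4434, 0.236, 0.2663]
eef_rot: [-3.141, -0.001, 2.575]
force: [-0.2, 1.0, -0.3]
grip_width: 0.0938
grip_force: 0.0
```

```bash
python3 go.py .4446 .2356 .167 2.571
```

```text
t 19.95 pos [0.4434 0.236  0.2663] rot [-3.1405e+00 -8.0000e-04  2.5746e+00] q [ 0.42  0.15  1.56  0.    1.43 -0.59] F [-0.2  1.  -0.3] 
 shift mm [-1.2  0.4 99.3] spin after 0.004
```

Call:
apply_moves(plan=[-1.2,0.4,15,0.004,0,0,20,0,0,0,25,0,0,0,20,0,0,0,12,0,0,0,7,0,0,0,0,0])

```text
time_s: 20.65
ee_pos: [0.4451, 0.2353, 0.1676]
eef_rot: [-3.141, -0.0, 2.568]
force: [0.2, 0.7, -0.1]
grip_width: 0.0941
grip_force: 0.0
```

Call:
apply_moves(plan=[0,0,0,0,0,0,0,0,0,0,0,0,0,0,0,0,0,0,0,0,0,0,0,0,0,0,0,0,0,0,0,0,0,0,0,0,0,0,0,0,0,0,0,0], hand=-1, squeeze=10)

```text
time_s: 21.75
ee_pos: [0.4453, 0.2353, 0.1681]
eef_rot: [-3.142, 0.0, 2.567]
force: [0.5, -0.4, 0.4]
grip_width: 0.0276
grip_force: 10.0
```

Call:
apply_moves(plan=[0,-5.6,0,-0.02,-0.2,-11.2,0,-0.04,-0.5,-16.8,0,-0.06,-0.5,-16.8,0,-0.06,-0.5,-16.8,0,-0.06,-0.5,-16.8,0,-0.06,-0.5,-16.8,0,-0.06,-0.5,-16.8,0,-0.06,-0.5,-16.8,0,-0.06,-0.5,-16.8,0,-0.06,-0.5,-16.8,0,-0.06,-0.5,-16.8,0,-0.06,-0.5,-16.8,0,-0.06,-0.5,-16.8,0,-0.06,-0.5,-16.8,0,-0.06,-0.5,-16.8,0,-0.06,-0.2,-11.2,0,-0.04,-0.2,-11.2,0,-0.04,-0.2,-11.2,0,-0.04,0,0,0,0])

```text
time_s: 23.75
ee_pos: [0.4283, -0.0382, 0.1682]
eef_rot: [-3.141, 0.002, -2.695]
force: [8.3, 3.9, -2.0]
grip_width: 0.0278
grip_force: 10.0
```

```bash
cat > sw.py <<'E'
from h import *
s=monitor.get_obs();o=s["ee_pos"][:2]; v=o-[.6801,.0842]; print(np.hypot(*v),"swing",np.radians(-144.8)-np.arctan2(v[1],v[0]),s["force"],s["qpos"].round(2),s["eef_rot"])
E
python3 sw.py
```

```text
0.27998649451939034 swing 0.16182824522825578 [ 8.33797824  3.89234132 -1.98323272] [-0.17  0.07  1.89  0.    1.18 -2.19] [-3.14099385e+00  2.44006530e-03 -2.69483028e+00]
```

Call:
apply_moves(plan=[0,-5.6,0,-0.02,0,-5.6,0,-0.02,0,-5.6,0,-0.02,0,-5.6,0,-0.02,0,-5.6,0,-0.02,0,-5.6,0,-0.02,0,-5.6,0,-0.02,0,0,0,0,0,0,0,0])

```text
time_s: 24.65
ee_pos: [0.4472, -0.0714, 0.1683]
eef_rot: [-3.141, 0.003, -2.555]
force: [10.1, 6.1, -3.1]
grip_width: 0.0275
grip_force: 10.0
```

```bash
python3 sw.py
```

```text
0.280131207470373 swing 0.025322178239060023 [10.10990721  6.09097962 -3.11896582] [-0.24  0.12  1.83  0.    1.19 -2.4 ] [-3.14090451e+00  3.06668662e-03 -2.55540840e+00]
```

Call:
apply_moves(plan=[-0.6,-2.8,0,-0.01,-0.6,-2.8,0,-0.01,0,-1.4,0,-0.005,0,0,0,0])

```text
time_s: 25.05
ee_pos: [0.4512, -0.0772, 0.1682]
eef_rot: [-3.141, -0.0, -2.531]
force: [-1.4, -0.7, 3.9]
grip_width: 0.0278
grip_force: 10.0
```

```bash
python3 sw.py
```

```text
0.28011607066509525 swing 0.00012477665745391775 [-1.44543283 -0.72813585  3.88002012] [-0.25  0.13  1.82 -0.    1.19 -2.43] [-3.14140064e+00 -1.93156557e-05 -2.53121420e+00]
```

Continue until the stop pushes back.

Call:
apply_moves(plan=[0,-1.4,0,0,0,-1.4,0,0,0,0,0,0])

```text
time_s: 25.35
ee_pos: [0.4515, -0.0778, 0.1681]
eef_rot: [3.137, -0.001, -2.531]
force: [-13.1, 14.2, 12.2]
grip_width: 0.0293
grip_force: 10.0
```

```bash
python3 sw.py
```

```text
0.28016426737510053 swing -0.0021169592994803033 [-13.05558911  14.24728108  12.16712385] [-0.25  0.13  1.81  0.    1.2  -2.43] [ 3.13687504e+00 -9.62378623e-04 -2.53106139e+00]
```

Call:
apply_moves(plan=[0,0,0,0,0,0,0,0,0,0,0,0,0,0,0,0,0,0,0,0,0,0,0,0,0,0,-10,0,0,0,-20,0,0,0,-20,0,0,0,-20,0,0,0,-20,0,0,0,-10,0,0,0,0,0], hand=1)

```text
time_s: 26.65
ee_pos: [0.4532, -0.0794, 0.2694]
eef_rot: [-3.14, 0.001, -2.531]
force: [0.2, 0.0, -0.8]
grip_width: 0.0937
grip_force: 0.0
```

Run:
```python
from h import *
from go import go
T=snap("top"); P=cloud(T); g=T["image"]
S=snap("scene"); P2=cloud(S)
for n,Q in(("top",P),("scene",P2)):
    k=(Q[...,2]>.195)&(Q[...,2]<.217)&(np.abs(Q[...,0]-.45)<.025)&(np.abs(Q[...,1]+.075)<.03)
    k0=k&True; q=Q[k]; print(n,k.sum(), q.mean(0) if k.sum() else "", [np.round(x,1) for x in cv2.minAreaRect((q[:,:2]*1000).astype(np.float32))] if k.sum()>3 else "")
# treadle pad from the first top image
T0=pickle.load(open("top.pkl","rb")); P0=cloud(T0)
k=(np.abs(P0[...,0]-.43)<.06)&(np.abs(P0[...,1]-.245)<.05)&(T0["image"].max(2)<38)&(P0[...,2]>.045)
print("pad",k.sum(),[np.round(x,1) for x in cv2.minAreaRect((P0[k][:,:2]*1000).astype(np.float32))],np.median(P0[k][:,2]))
save(S,"s5.png",scale=1.4)
go(.43,.247,.11,3.066)
```

```text
top 3 [ 0.44046131 -0.06713933  0.20988289] 
scene 122 [ 0.459837   -0.07270143  0.20858746] [array([453.7, -73.1]), array([30., 27.]), np.float64(1.8)]
pad 415 [array([427.6, 246.3]), array([62.6, 55.4]), np.float64(80.6)] 0.06144615457145686
t 26.75 pos [ 0.4527 -0.0792  0.2674] rot [ 3.1411e+00 -4.0000e-04 -2.5314e+00] q [-0.25  0.05  1.67  0.    1.42 -2.43] F [0.1 0.3 0.4] 
 shift mm [-168.5  280.2  157.5] spin after 0.686
```

View pics/s5.png

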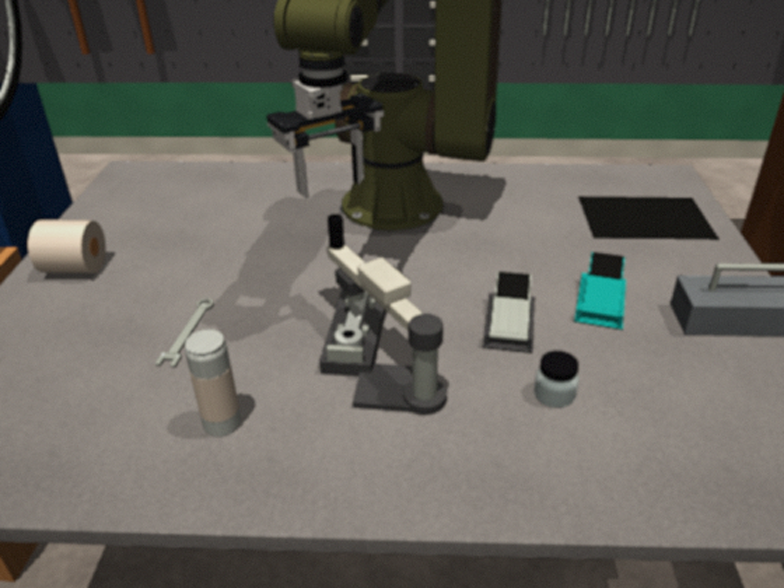

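Crank in the cradle under the arm, whose grip (335,231) is at home; the grey treadle pad is at (513,284). Now above the pad with the fingers shut.

Call:
apply_moves(plan=[-7,12,0,0,-15,25,0,0,-15,25,0,0,-15,25,0,0,-15,25,0,0,-15,25,0,0,-15,25,0,0,-15,25,0,0,-15,25,0,0,-15,25,0,0,-15,25,0,0,-10,19.4,0,0,0,0,20,0,0,0,35,0,0,0,40,0,0,0,40,0,0,0,25,0,0,0,15,0,0,0,0,0,0,0,0,0], hand=-1)

```text
time_s: 28.75
ee_pos: [0.428, 0.2474, 0.0932]
eef_rot: [3.141, -0.001, -2.531]
force: [1.4, 0.1, 0.7]
grip_width: 0.0005
grip_force: 0.0
```

Run:
```python
from h import *
from go import go
go(.428,.247,.065,-2.531)
S=snap("scene"); save(S,"s6.png",(310,130,450,260),5)
```

```text
t 28.75 pos [0.428  0.2474 0.0932] rot [ 3.1414e+00 -5.0000e-04 -2.5311e+00] q [ 0.45  0.31  1.8   0.    1.04 -1.73] F [1.4 0.1 0.7] 
 shift mm [ 0.3 -0.3 28.2] spin after -0.0
```

View pics/s6.png

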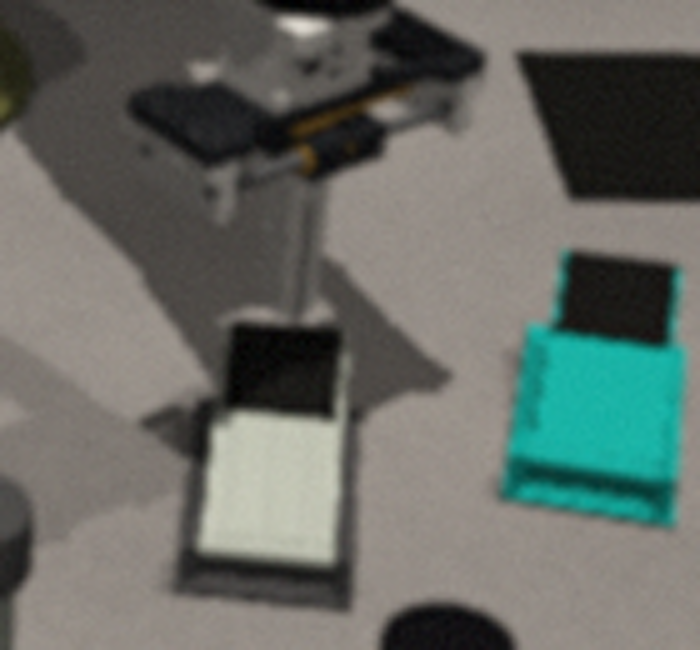

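Shut fingers hang above the grey treadle's pad (285,370), not the turquoise one (620,300). Pressing.

Call:
apply_moves(plan=[0,0,10,0,0,0,10,0,0,0,8,0,0.9,0.6,5,0,0.9,0.6,5,0,0.9,0.6,5,0,0.9,0.6,5,0,0.7,0.5,4,0,0.5,0.3,3,0,0,0,0,0])

```text
time_s: 29.8
ee_pos: [0.4229, 0.2474, 0.0382]
eef_rot: [3.141, 0.001, -2.532]
force: [-1.9, 3.5, 7.1]
grip_width: 0.0004
grip_force: 3.3
```

Call:
apply_moves(plan=[0.3,0.2,1.5,0,0.3,0.2,1.5,0,0.1,0.1,1,0,0,0,0,0])

```text
time_s: 30.2
ee_pos: [0.4224, 0.2475, 0.0345]
eef_rot: [3.142, 0.002, -2.531]
force: [-0.5, 2.0, 7.0]
grip_width: 0.0008
grip_force: 3.5
```

Call:
apply_moves(plan=[0,0,1,0,0,0,1,0,0,0,0,0])

```text
time_s: 30.5
ee_pos: [0.4224, 0.2475, 0.0333]
eef_rot: [3.142, 0.002, -2.531]
force: [-5.0, 1.1, 19.8]
grip_width: 0.0005
grip_force: 9.4
```

On the stop (20 N). Hold, then let it rise.

Call:
apply_moves(plan=[0,0,0,0,0,0,0,0,0,0,0,0,0,0,0,0,0,0,0,0,0,0,0,0,0,0,0,0,0,0,0,0,-0.5,-0.3,-4,0,-0.9,-0.6,-5,0,-0.9,-0.6,-5,0,-0.9,-0.6,-6,0,-0.9,-0.6,-8,0,0,0,-15,0,0,0,-30,0,0,0,-40,0,0,0,-40,0,0,0,-40,0,0,0,0,0])

```text
time_s: 32.4
ee_pos: [0.4282, 0.2477, 0.2301]
eef_rot: [-3.14, 0.008, -2.531]
force: [0.2, 0.6, -0.0]
grip_width: 0.0004
grip_force: 0.0
```

Run:
```python
from h import *
print(monitor.get_obs()["ee_pos"],monitor.get_obs()["force"])
S=snap("scene"); save(S,"s7.png",(200,130,450,300),3); P=cloud(S)
k=(np.abs(P[...,0]-.43)<.02)&(np.abs(P[...,1]-.25)<.02)&(P[...,2]<.1); print("pad z",np.median(P[k][:,2]))
Q=P;k=(Q[...,2]>.195)&(Q[...,2]<.217)&(np.abs(Q[...,0]-.45)<.025)&(np.abs(Q[...,1]+.075)<.03); q=Q[k]
print([np.round(x,1) for x in cv2.minAreaRect((q[:,:2]*1000).astype(np.float32))])
```

```text
[0.42821271 0.24770976 0.23010286] [ 0.20831184  0.56658824 -0.00799237]
pad z 0.061626156833613
[array([454.4, -73.7]), array([29.1, 26.2]), np.float64(34.4)]
```

View pics/s7.png

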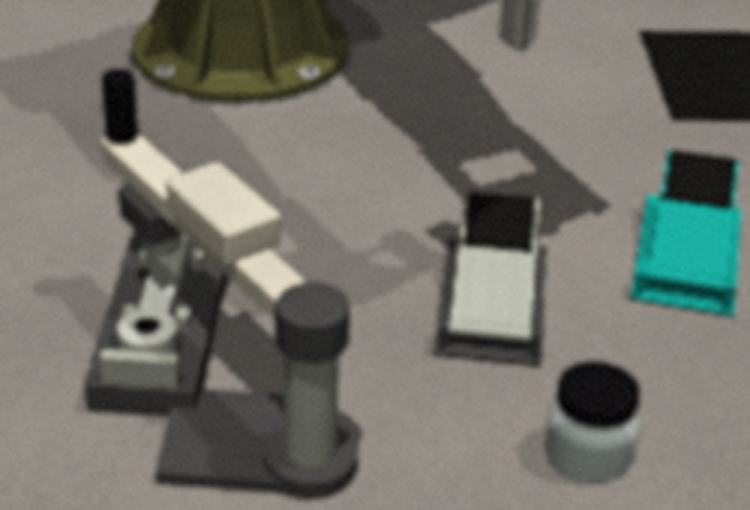

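The treadle is up (pad at (500,220), z 62 mm), the crank lies in the cradle (148,325), the arm is home (grip (119,105)), and the robot is clear.

```bash
python3 -c "
from station import ctrl
print(ctrl.hand_in())"
```

```text
the job is handed in; nothing more can be done
None
```

I marked the crank in the order asked and handed the job in at about 32 s of the 72 s allowed; no verdict came back. The crank lies flat in the cradle, the marking arm is home against its stop, the treadle was held on its stop for about a second and is fully up again, and the wrench, spray can and jar were not touched.

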